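Close up the stop collar on the ear tag rod

TASK

On the tag rod stand the stop collar has been left short of the pack of ear tags. Loosen the collar's square-headed set screw until the collar is free, slide the collar along the rod until it just touches the tags without shoving the pack along, and screw the set screw fully home again so the collar holds. Let go of it and leave the other things on the bench where they are.

Things in the scene. Friction and masses are not known exactly. Their poses are not given: they have to be found in the camera images.
- stand: tag rod stand standing on the bench (fixed): dark steel base 110 x 380 x 16 mm, a bracket 152 mm tall, 50 mm wide and 14 mm thick at each end (inner faces 165 mm either side of the middle), and between them a level steel rod 20 mm across. Origin: centre of its underside; the rod's axis is the line along the stand's y axis 130 mm above the origin. Its x points roughly away from the robot
- collar_face (a point): stop collar: plain aluminium ring 60 mm across and 36 mm wide on the rod; it does not turn, only slides along the stand's y. This point lies on the rod's axis at the centre of the collar's face nearest the tags (the +y face); axes parallel to the stand's. While the set screw is tight the collar is clamped (over 50 N to shift it); loose, it slides at about 2 to 3 N
- screw_head (a point): centre of the set screw's square steel head, a 30 mm cube. The screw stands square to the rod at mid-width of the collar, leaning 35 degrees from vertical to the stand's -x (the robot). The frame turns with the head: z points out along the screw, x and y are square to the flat sides. Centre 62 mm from the rod's axis; 17 mm between the head's underside and the collar's rim; free all round
- screw (a joint): turn of the set screw, rad: 0 = screwed fully home against a firm stop; grows anticlockwise seen from outside on the head (right-hand thread, i.e. positive about screw_head z), stop at 3.2. The clamping gets weaker as it is undone and is gone at about 1.6 rad; 2 to 2.4 is comfortably loose. It needs about 0.3 N m to turn and stays where it is left. The head does not noticeably rise
- pack_face (a point): pack of ear tags hanging on the rod as one block: 60 mm thick along the rod, 58 mm wide, from 14 mm above the rod's axis (24 mm wide neck) to 80 mm below it. This point lies on the rod's axis on the pack's face nearest the collar (the -y face). The pack sits stiffly: about 20 N along the rod would shove it along
- tally: grey tally counter, 46 x 58 x 30 mm plus a wire loop at its -y side and a 10 mm button on top; bystander. Origin: centre of its underside
- key: brass cam-lock key lying flat, 80 mm long, 8 mm thick; bystander. Origin: centre of its underside
- torch: ribbed aluminium torch lying down, 150 mm long along its x, head 38 mm across; bystander. Origin: under its middle, on the bench
- applicator: tag applicator pliers lying flat, about 215 mm long along x, 24 mm tall; bystander. Origin: under the middle, on the bench
- tub: pink open plastic tub with tags, 150 x 190 x 85 mm tall; bystander. Origin: centre of its underside
- jar: clear jar with a steel lid, 64 mm across, 85 mm tall; bystander. Origin: centre of its underside

How it is judged:
On the way, in this order (a step that is already met when the one before it is completed fails the run):
1. the set screw is loosened (more than 1.2 rad) while the collar is still away from the tags (value of joint screw above 1.2 rad and distance between collar_face and pack_face above 0.02 m), for 0.1 s.
2. the collar is slid up to the tags with the screw still loose (distance between collar_face and pack_face below 0.0025 m and value of joint screw above 0.8 rad), for 0.1 s.
At the end, for the whole second after the job is handed in: The collar's face is within 3 mm of the tags' face, the set screw is back within 0.3 rad of fully home, the tag pack has moved less than 6 mm along the rod, and no bystander has moved more than 25 mm (distance between collar_face and pack_face below 0.003 m and value of joint screw below 0.3 rad and distance of pack_face from where it was at the start of the episode below 0.006 m); the robot touches nothing.
It fails at once if the tag pack is shoved along the rod by more than 10 mm (distance of pack_face from where it was at the start of the episode above 0.01 m).
It fails at once if a bystander (tally counter, key, torch, applicator, tub or jar) is moved by more than 25 mm (distance of any of tally, key, torch, applicator, tub, jar from where it was at the start of the episode above 0.025 m).
It also fails if it takes over 56 s, if anything falls off the work surface, if the arm or the gripper's body presses on something with over 40 N, if the wrist force passes 120 N, or if a joint passes its speed limit or range.

ROBOT

A 7-joint arm with a two-finger parallel gripper is mounted at the origin on the work surface. World frame = base frame: x ahead of the robot, y to its left, z up, the work surface at z = 0. Lengths are in m, angles in rad, forces in N, time in s.
With the tool pointing down it reaches from about 0.4 to 0.9 m from the base axis. Payload 5.5 kg.
Tool frame: the origin (TCP) lies midway between the tips of the shut fingers; the grasp point (between the pads) lies 19 mm behind it (manip.grip_depth is the distance from the TCP to the grasp point, in m); z points along the fingers, y is the line along which they close (so a half turn about z gives the same grasp; the last joint's range is limited). The gripper opens to 92 mm and grips with 3 to 60 N. Pads are 19 mm wide; open, the fingers measure 130 mm over their backs; the gripper's body (75 mm by 190 mm) begins 47 mm behind the grasp point.
Start: joints at [-1.053, 0.501, -0.427, 1.55, 0.221, 1.138, -0.21], TCP at [0.164, 0.629, 0.227] pointing down, gripper open.
Joint ranges: [-2.88, 2.88], [-0.31, 2.03], [-1.54, 1.56], [0.2, 2.42], [-1.41, 4.55], [0.19, 2.02], [-2.57, 2.57]. Speed limits (rad/s): [2.57, 2.57, 3.14, 3.14, 3.14, 3.14, 3.14].

INTERFACE

Orientations are given as a unit quaternion [x, y, z, w].
In Python, from bench import manip, effector, viewer gives the robot as it stands. Calls block until the motion is done:
- manip.move_pose(position, orientation): joint-space move of the TCP to a pose.
- manip.servo_line(position, ori=None, vel=0.15): straight line of the TCP; ori=None keeps the orientation; vel is the mean speed in m/s.
- manip.movej(angles): joint-space move.
- effector.open_jaws() and effector.close(f_grip=None): open the fingers fully, or close them until they stop; f_grip is the grip in N (None keeps the last).
- manip.sleep(seconds).
- manip.solve_ik(position, orientation): joint angles nearest the present ones, or None.
- viewer.get_image(name): name is "scene" or "top" or "wrist"; returns the picture (384x512x3 uint8, red, green, blue); there is no depth.
- viewer.get_calibration(name): a dict with "vfov" (degrees; the focal length in pixels is half the picture's height over the tangent of half this angle, whatever the lens; pixels are square), "cx", "cy" (the principal point, pixels), "dist_coeffs" ([k1, k2, p1, p2, k3] as OpenCV has them; the pictures are not rectified), "eye" and "attitude" of the camera in the world. Camera axes: x right, y down, z forward; pixel columns grow to the right and rows downward; lengths in m; the calibration is good to about 2 mm. A picture is of the moment at which its call begins: read the wrist's pose just before it. get_calibration takes no time and is no camera call; for the wrist camera it gives the pose at the moment of the call.
A pose or a line that the arm cannot do raises manip.PlanningError and nothing moves.
- manip.hand_in(): hands the job in; it is judged then, once.
Readings, each from a call of its own:
- manip.current_clock(): time.
- manip.current_q(): joint angles.
- manip.current_joint_velocities(): joint speeds.
- manip.current_tau(): joint torques, N m.
- manip.current_tool_pos(): TCP position.
- manip.current_tcp_rot(): TCP orientation.
- manip.current_force(): force on the tool from outside, world axes, zero at the start.
- manip.current_wrist_torque(): the same for the moment, N m.
- manip.current_finger_gap(): finger opening in m.
- manip.current_gripper_force(): force on a finger pad.
Only numpy, scipy, OpenCV 4.12 (cv2) and the standard library are available. Lean on these libraries where they do the work, as an engineer would, in place of code of your own. Each camera call takes 0.05 s, during which the arm holds its last target. There are 200 camera calls.

## Working session

There is one attempt and no reset: what is moved stays moved. The work goes in short steps, each a Python script; the robot and the scene stay as the last script left them, time stands still between calls to the robot, and variables do not carry over. Pictures are saved under pics/ and viewed, at most 10 in all, crops included, and the job is handed in when it is done.

```bash
mkdir -p pics; ls; python3 - <<'E'
from bench import manip, effector, viewer
import cv2
for n in ("scene","top"):
    im=viewer.get_image(n); cv2.imwrite(f"pics/{n}0.png",cv2.resize(im[:,:,::-1],(800,600),interpolation=cv2.INTER_CUBIC))
    print(n,viewer.get_calibration(n))
print(manip.current_clock(),manip.current_tcp_rot(),viewer.get_calibration("wrist"))
E
```

```text
pics
scene {'vfov': 50.72147246949077, 'cx': 254.54357460195956, 'cy': 188.8203282113678, 'dist_coeffs': array([-0.12124511,  0.        ,  0.        ,  0.        ,  0.        ]), 'eye': array([ 0.86583649, -0.64026318,  1.02292759]), 'attitude': array([ 0.92181035,  0.212845  , -0.08219753, -0.31337878])}
top {'vfov': 56.88191983968226, 'cx': 251.36798917004302, 'cy': 182.1566234882326, 'dist_coeffs': array([-0.07172458,  0.        ,  0.        ,  0.        ,  0.        ]), 'eye': array([ 0.3726473 , -0.0191286 ,  1.17629577]), 'attitude': array([-0.70302166,  0.70634237, -0.05880601,  0.05816234])}
0.1 [ 1.27041947e-01  9.91896981e-01 -8.40366634e-04 -1.24674884e-04] {'vfov': 62.21777164183541, 'cx': 258.6751641253622, 'cy': 193.7764364336162, 'dist_coeffs': array([0.00317882, 0.        , 0.        , 0.        , 0.        ]), 'eye': array([0.08377971, 0.64917906, 0.38293721]), 'attitude': array([0.78217366, 0.60431525, 0.09234459, 0.12033254])}
```

View pics/scene0.png

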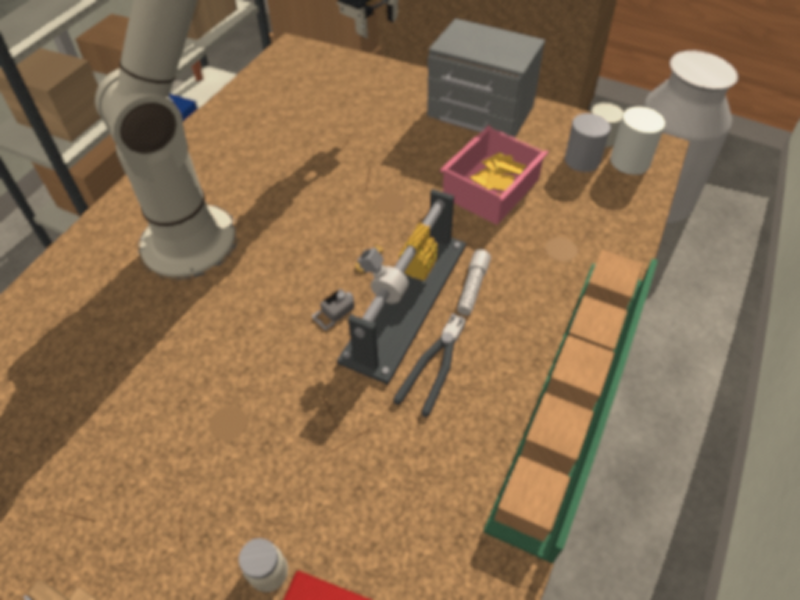

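View pics/top0.png

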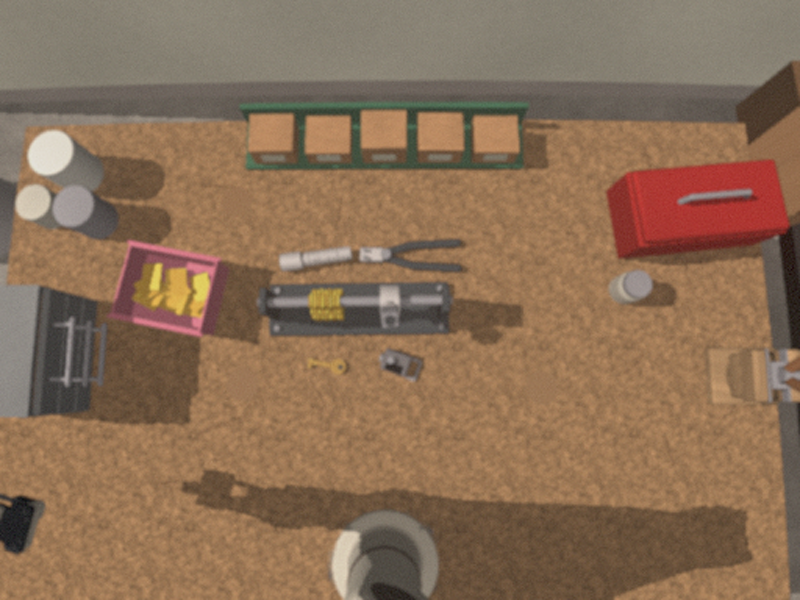

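The scene view shows the stand at about (400,290), the collar at (388,285) and the screw head at (370,260). In the top view the base spans about (270..450, 284..335), the collar is at (390,305) and the pack at (326,304). I'll enlarge both.

```bash
cat > u.py <<'E'
import numpy as np, cv2
from scipy.spatial.transform import Rotation as R
from bench import manip, effector, viewer
def K(c,h=384):
    f=h/2/np.tan(np.radians(c["vfov"])/2); return np.array([[f,0,c["cx"]],[0,f,c["cy"]],[0,0,1]])
def ray(c,uv):
    p=cv2.undistortPoints(np.array([[uv]],float),K(c),c["dist_coeffs"])[0,0]
    d=R.from_quat(c["attitude"]).apply([p[0],p[1],1]); return c["eye"],d
def atz(c,uv,z):
    e,d=ray(c,uv); return e+d*(z-e[2])/d[2]
def proj(c,P):
    r=R.from_quat(c["attitude"]).inv(); rv=r.as_rotvec(); t=-r.apply(c["eye"])
    return cv2.projectPoints(np.atleast_2d(P).astype(float),rv,t,K(c),c["dist_coeffs"])[0][:,0]
def crop(im,x0,y0,w,h,s,name):
    cv2.imwrite(name,cv2.resize(im[y0:y0+h,x0:x0+w,::-1],None,fx=s,fy=s,interpolation=cv2.INTER_CUBIC))
E
python3 - <<'E'
from u import *
a=viewer.get_image("top"); b=viewer.get_image("scene")
A=cv2.resize(a[170:250,160:294],(804,480))[:, :800]
crop(a,160,170,133,80,6,"pics/topc.png"); crop(b,195,115,120,135,4.4,"pics/scc.png")
E
```

```text
(no output)
```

View pics/topc.png

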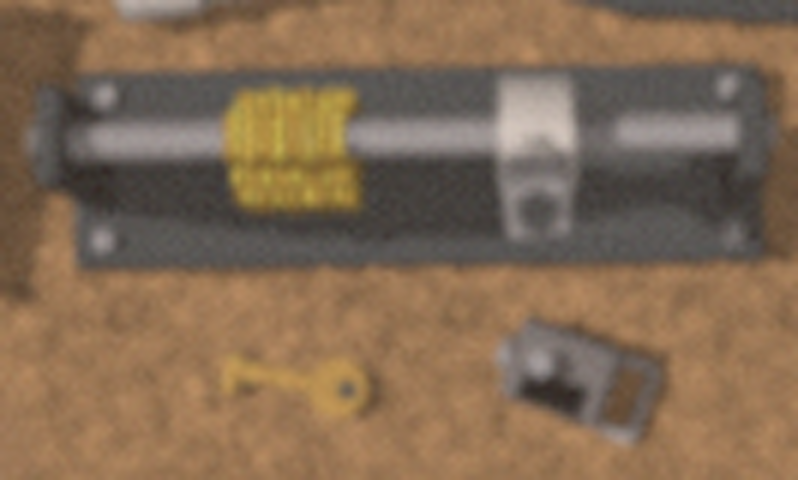

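View pics/scc.png

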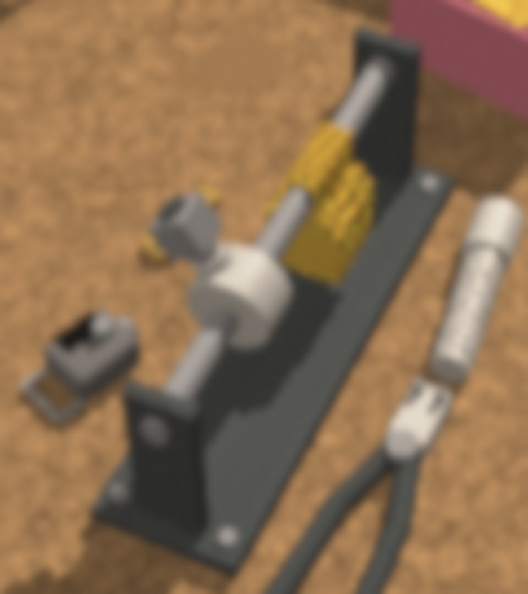

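The top crop shows the base corners at (80,75), (760,67), (762,258) and (80,268), the collar between x≈498 and 575, the pack's near face at x≈356 and the screw head around (540,208). I'll solve the stand pose, then look along the screw with the wrist camera.

```bash
python3 - <<'E'
from u import *
from scipy.optimize import least_squares
c=viewer.get_calibration("top"); s=viewer.get_calibration("scene")
t=lambda x,y:((x+.5)/6-.5+160,(y+.5)/6-.5+170)
q=lambda x,y:((x+.5)/4.4-.5+195,(y+.5)/4.4-.5+115)
obs_t=[t(80,75),t(760,67),t(762,258),t(80,268)]
L=np.array([[.055,.19,.016],[.055,-.19,.016],[-.055,-.19,.016],[-.055,.19,.016]])
obs_s=[q(455,180),q(233,575),q(95,515)]
def T(p,X): return np.c_[X[:,:2]@np.array([[np.cos(p[2]),-np.sin(p[2])],[np.sin(p[2]),np.cos(p[2])]]).T+p[:2],X[:,2]]
def f(p):
    return np.r_[(proj(c,T(p,L))-obs_t).ravel(),(proj(s,T(p,L[:3]))-obs_s).ravel()]
r=least_squares(f,[.5,0,0]); print(r.x,np.round(r.fun,1))
p=r.x
# features along rod, top view: rod/collar/pack at various heights -> local y
def loc(P): 
    d=P[:2]-p[:2]; return np.array([[np.cos(p[2]),np.sin(p[2])],[-np.sin(p[2]),np.cos(p[2])]])@d
for n,uv,z in [("collar+ top",t(498,110),.158),("collar- top",t(575,110),.158),("pack- ",t(356,120),.144),("pack+",t(230,120),.144),("rod",t(420,135),.14),("head",t(538,208),.13+.077*np.cos(.611))]:
    print(n,loc(atz(c,uv,z)))
np.save("stand.npy",p)
print(R.from_quat(manip.current_tcp_rot()).as_matrix().round(3), )
w=viewer.get_calibration("wrist"); Rt=R.from_quat(manip.current_tcp_rot())
print("cam in tool",Rt.inv().apply(w["eye"]-manip.current_tool_pos()),(Rt.inv()*R.from_quat(w["attitude"])).as_matrix().round(3))
E
```

```text
[0.51810231 0.05139662 0.01396432] [-0.4 -0.7  0.3 -1.5  1.2 -0.2 -1.   0.2 -0.2 -0.3  0.5 -0.3 -1.9 -0.6]
collar+ top [ 0.00724788 -0.04637166]
collar- top [ 0.00655362 -0.08364155]
pack-  [0.00568932 0.02367832]
pack+ [0.00682191 0.08564668]
rod [-0.0017562  -0.00743671]
head [-0.04436524 -0.06501086]
[[-0.968  0.252 -0.   ]
 [ 0.252  0.968 -0.001]
 [ 0.    -0.001 -1.   ]]
cam in tool [ 0.08260174 -0.00032479 -0.15713072] [[-0.001 -0.954 -0.3  ]
 [ 1.    -0.001  0.001]
 [-0.001 -0.3    0.954]]
```

```bash
cat >> u.py <<'E'
p=np.load("stand.npy"); RS=R.from_euler("z",p[2])
A=np.radians(35)
def W(l): return RS.apply(l)+np.array([p[0],p[1],0])
ZS=np.array([-np.sin(A),0,np.cos(A)])          # screw axis, stand frame
R0=RS*R.from_matrix(np.c_[np.cross([0,1,0],ZS),[0,1,0],ZS])  # screw frame at yaw 0 (y = stand y)
def head(y): return W(np.array([0,y,.13])+.062*ZS)
def tool(yaw): return R0*R.from_euler("z",yaw)*R.from_euler("x",np.pi)  # yaw about screw z; tool y = -rotated y
def tcp(y,back=0.,d=0.): return head(y)+RS.apply(ZS)*(back-.019+d)
E
python3 - <<'E'
from u import *
for back,y in [(0,-.065),(0,.006),(.12,-.065)]:
  print(back,y)
  for a in range(-360,361,30):
    q=manip.solve_ik(tcp(y,back),tool(np.radians(a)).as_quat())
    print(a,None if q is None else np.round(q,2))
E
```

```text
0 -0.065
-360 None
-330 None
-300 None
-270 None
-240 None
-210 None
-180 None
-150 None
-120 None
-90 None
-60 None
-30 None
0 None
30 None
60 None
90 None
120 None
150 None
180 None
210 None
240 None
270 None
300 None
330 None
360 None
0 0.006
-360 None
-330 None
-300 None
-270 None
-240 None
-210 None
-180 None
-150 None
-120 None
-90 None
-60 None
-30 None
0 None
30 None
60 None
90 None
120 None
150 None
180 None
210 None
240 None
270 None
300 None
330 None
360 None
0.12 -0.065
-360 None
-330 None
-300 None
-270 None
-240 None
-210 None
-180 None
-150 None
-120 None
-90 None
-60 None
-30 None
0 None
30 None
60 None
90 None
120 None
150 None
180 None
210 None
240 None
270 None
300 None
330 None
360 None
```

```bash
python3 - <<'E'
from u import *
print(tcp(-.065),tool(0).as_matrix().round(2))
for tl in (0,10,20,30,35):
  ZS=np.array([-np.sin(np.radians(tl)),0,np.cos(np.radians(tl))])
  R1=RS*R.from_matrix(np.c_[np.cross([0,1,0],ZS),[0,1,0],ZS])
  for back in (0,.1):
    P=W(np.array([0,-.065,.13])+(.043+back)*ZS)
    print(tl,back,[ (a,np.round(q,2).tolist()) for a in range(-180,180,20) if (q:=manip.solve_ik(P,(R1*R.from_euler("zx",[a,180],degrees=True)).as_quat())) is not None])
E
```

```text
[ 0.49434858 -0.01394144  0.16522354] [[ 0.82  0.01  0.57]
 [ 0.01 -1.    0.01]
 [ 0.57  0.   -0.82]]
0 0 [(-180, [-0.03, 0.3, 0.01, 1.94, -0.0, 0.9, 1.56]), (-160, [-0.06, 0.3, 0.04, 1.94, -0.01, 0.9, 1.22]), (-140, [-0.09, 0.3, 0.07, 1.94, -0.03, 0.9, 0.89]), (-120, [-0.11, 0.3, 0.11, 1.94, -0.04, 0.9, 0.55]), (-100, [-0.14, 0.3, 0.13, 1.94, -0.05, 0.9, 0.21]), (-80, [-0.18, 0.3, 0.18, 1.95, -0.07, 0.9, -0.12]), (-60, [-0.21, 0.3, 0.22, 1.95, -0.08, 0.9, -0.46]), (-40, [-0.24, 0.31, 0.26, 1.95, -0.1, 0.9, -0.79]), (-20, [-0.27, 0.31, 0.29, 1.95, -0.11, 0.9, -1.13]), (0, [-0.32, 0.31, 0.35, 1.95, -0.14, 0.9, -1.46]), (20, [-0.75, 0.43, 0.91, 1.96, -0.41, 0.95, -1.55]), (40, [-0.9, 0.54, 1.14, 1.97, -0.58, 1.01, -1.74]), (60, [-0.99, 0.72, 1.36, 1.97, -0.79, 1.14, -1.9]), (80, [-0.99, 0.72, 1.36, 1.97, -0.79, 1.14, -2.25]), (100, [0.93, 0.67, -1.3, 1.91, 0.72, 1.14, 2.33]), (120, [0.11, 0.31, -0.16, 1.94, 0.06, 0.9, 2.55]), (140, [0.06, 0.3, -0.1, 1.94, 0.04, 0.9, 2.22]), (160, [-0.01, 0.3, -0.02, 1.94, 0.01, 0.9, 1.9])]
0 0.1 [(-180, [-0.09, 0.19, 0.08, 1.84, -0.02, 1.12, 1.57]), (-
[... 4844 characters left out ...]
05, -0.24, 0.01, 2.42, 0.04, 0.44, 0.12]), (-80, [-0.05, -0.24, 0.01, 2.42, 0.04, 0.44, -0.23]), (-60, [-0.05, -0.24, 0.01, 2.42, 0.04, 0.44, -0.58]), (-40, [-0.05, -0.24, 0.01, 2.42, 0.04, 0.44, -0.93]), (-20, [-0.05, -0.24, 0.01, 2.42, 0.04, 0.44, -1.28]), (0, [0.21, -0.24, -0.21, 2.41, -0.12, 0.44, -1.47]), (20, [0.48, -0.25, -0.44, 2.41, -0.29, 0.45, -1.65]), (40, [0.48, -0.25, -0.44, 2.41, -0.29, 0.45, -2.0]), (60, [0.77, -0.28, -0.67, 2.4, -0.49, 0.48, -2.15]), (80, [0.77, -0.28, -0.67, 2.4, -0.49, 0.48, -2.5]), (120, [-0.05, -0.24, 0.01, 2.42, 0.04, 0.44, 2.56]), (140, [-0.05, -0.24, 0.01, 2.42, 0.04, 0.44, 2.22]), (160, [-0.05, -0.24, 0.01, 2.42, 0.04, 0.44, 1.87])]
35 0 []
35 0.1 []
```

The full 35° tilt is out of reach and about 25° is the limit. The jaws can still sit flat on the faces while inclined in the pad plane, so I'll turn the screw in arcs with regrasps. First I'll look at the head along the screw with the wrist camera.

```bash
cat >> u.py <<'E'
def pose(y,yaw,delta,back=0.,d=.003,flip=np.pi):
    """jaws flat on head faces; yaw (rad) of pad normal from stand y about the screw, tool axis leaned delta toward vertical (about pad normal)"""
    s=np.array([0,1.,0]); base=R0*R.from_euler("z",yaw)     # head-like frame
    lean=R.from_rotvec(base.apply([0,1,0])*delta)            # +y rotation: z(-x lean) -> vertical
    Q=lean*base*R.from_euler("z",flip)*R.from_euler("x",np.pi)
    ax=Q.apply([0,0,1])
    return head(y)+RS.apply(ZS)*d+ax*(.019-back), Q.as_quat()
E
python3 - <<'E'
from u import *
P,Q=pose(-.065,0,np.radians(15),back=.12)
print(P,R.from_quat(Q).as_matrix().round(2))
q=manip.solve_ik(P,Q);print(q)
manip.move_pose(P,Q); print(manip.current_clock())
c=viewer.get_calibration("wrist"); im=viewer.get_image("wrist")
h=proj(c,[head(-.065),head(-.065)+.015*RS.apply(ZS),W([0,-.047,.16]),W([0,.0235,.144])]);print(h)
cv2.imwrite("pics/w1.png",cv2.resize(im[:,:,::-1],(800,600),interpolation=cv2.INTER_CUBIC))
E
```

```text
[ 0.44719046 -0.01460001  0.27815384] [[-0.94 -0.01  0.34]
 [-0.01  1.    0.  ]
 [-0.34  0.   -0.94]]
[-0.41433339 -0.21104328  0.33257122  2.25873923  0.13380628  0.73759195
  1.42475652]
2.6917
[[257.84335009 194.86460305]
 [257.80987702 195.72145551]
 [276.23560193 210.58817683]
 [344.50671802 200.41467371]]
```

View pics/w1.png

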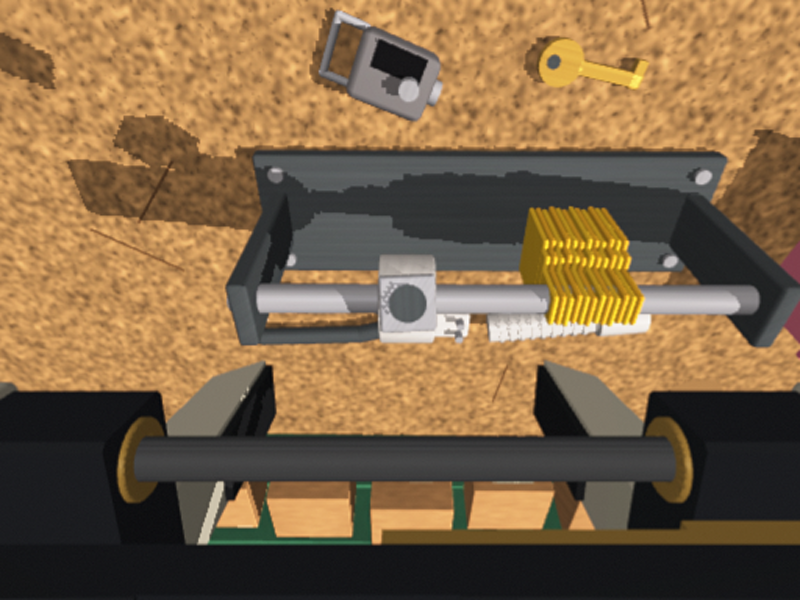

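The wrist view shows the head's outer face at about (408,304), the collar between x≈378 and 437, and the pack's face at x≈545. The head looks roughly aligned with the stand, so I'll enlarge it.

```bash
python3 - <<'E'
from u import *
im=viewer.get_image("wrist"); crop(im,225,150,200,75,4,"pics/w2.png")
a=cv2.imread("pics/w2.png"); b=cv2.resize(im[155:222,232:288,::-1],(560,670)[::1],interpolation=cv2.INTER_CUBIC)[:600]
b=cv2.resize(b,None,fx=.5,fy=.5); cv2.imwrite("pics/w2.png",np.vstack([a,np.pad(b,((0,0),(0,800-b.shape[1]),(0,0)))]))
E
```

```text
(no output)
```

View pics/w2.png

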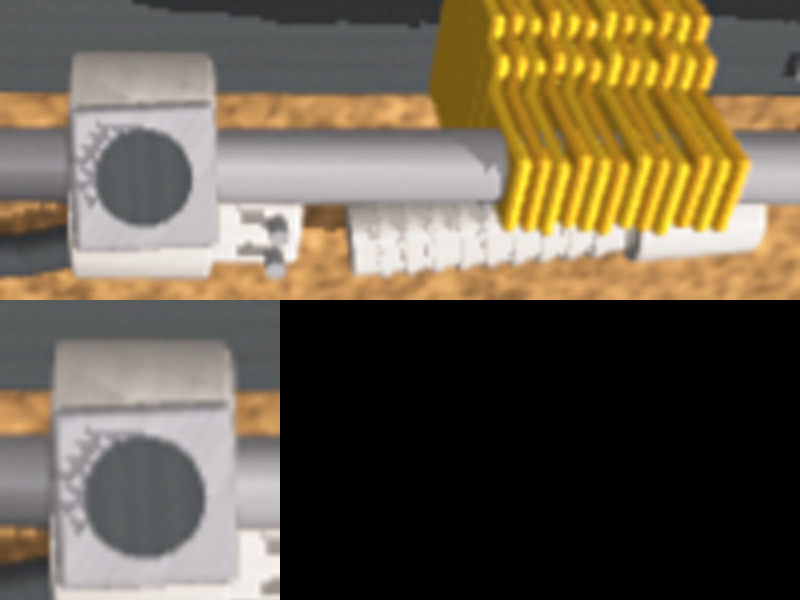

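In the enlarged view the outer face's corners are at about (73,107), (213,103), (216,243) and (75,249), so the head is turned about 2°. I'll fit that and then scan for a feasible arc.

```bash
python3 - <<'E'
from u import *
from scipy.optimize import least_squares
c=viewer.get_calibration("wrist")
o=np.array([(73,107),(213,103),(216,243),(75,249)],float); o=(o+.5)/4-.5+[225,150]
C=.015*np.array([[-1,-1,1],[-1,1,1],[1,1,1],[1,-1,1]])   # x of screw frame points away from robot & down... order fixed below
def model(v,C): 
    Rh=R0*R.from_euler("z",v[2]); return proj(c,head(v[0])+R0.apply([v[1],0,0])+Rh.apply(C))
print(model([-.065,0,0],C).round(1),o.round(1))
r=least_squares(lambda v:(model(v,C)-o).ravel()*[1]*1,[-.065,0,0],x_scale=[.01,.01,.1]);print(r.x,np.degrees(r.x[2]),r.fun.round(2))
# pack face neck: rod top contact
e=proj(c,[W([0,y,.14]) for y in (.02,.0235,.027)]);print(((e-[225,150]+.5)*4-.5).round(0))
# IK scan
y0=r.x[0]
for y in (y0,y0+.071):
  for dl in (14,18,22):
    print(round(y,3),dl,{b:("-" if (q:=manip.solve_ik(*pose(y,np.radians(b),np.radians(dl)))) is None else round(float(q[6]),2)) for b in range(-60,66,10)})
E
```

```text
[[239.5 177.5]
 [276.3 177.5]
 [276.3 214.2]
 [239.5 214.2]] [[242.9 176.4]
 [277.9 175.4]
 [278.6 210.4]
 [243.4 211.9]]
[-0.06272758 -0.00192983  0.02688185] 1.5402164741449444 [-1.12 -0.76  0.77 -0.74  0.9   1.02 -0.55  0.5 ]
[[463. 194.]
 [477. 194.]
 [490. 194.]]
-0.063 14 {-60: 1.69, -50: 1.69, -40: 1.68, -30: 1.66, -20: 1.65, -10: 1.63, 0: 1.61, 10: 1.6, 20: 1.58, 30: 1.56, 40: 1.54, 50: 1.52, 60: 1.5}
-0.063 18 {-60: 1.72, -50: 1.71, -40: 1.7, -30: 1.69, -20: 1.67, -10: 1.65, 0: 1.63, 10: 1.61, 20: 1.59, 30: 1.57, 40: 1.54, 50: 1.52, 60: 1.49}
-0.063 22 {-60: 1.75, -50: 1.74, -40: 1.73, -30: 1.71, -20: 1.69, -10: 1.67, 0: 1.65, 10: 1.63, 20: 1.6, 30: 1.58, 40: 1.55, 50: 1.52, 60: 1.49}
0.008 14 {-60: 1.41, -50: 1.35, -40: 1.3, -30: 1.26, -20: 1.24, -10: 1.23, 0: 1.23, 10: 1.24, 20: 1.25, 30: 1.26, 40: 1.28, 50: 1.3, 60: 1.33}
0.008 18 {-60: 1.51, -50: 1.46, -40: 1.41, -30: 1.38, -20: 1.35, -10: 1.33, 0: 1.32, 10: 1.32, 20: 1.32, 30: 1.32, 40: 1.33, 50: 1.34, 60: 1.35}
0.008 22 {-60: 1.58, -50: 1.53, -40: 1.49, -30: 1.45, -20: 1.43, -10: 1.4, 0: 1.39, 10: 1.38, 20: 1.37, 30: 1.36, 40: 1.36, 50: 1.36, 60: 1.36}
```

```bash
cat >> u.py <<'E'
p[0]-=.0012
D=np.radians(20)
def st(m=""): print(m,"t%.2f gap %.4f gf %.1f F %s M %s"%(manip.current_clock(),manip.current_finger_gap(),manip.current_gripper_force(),np.round(manip.current_force(),1),np.round(manip.current_wrist_torque(),2)))
E
python3 - <<'E'
from u import *
y=-.0627;b=.027
manip.servo_line(*pose(y,b,D,back=.06),vel=.15); st("pre")
manip.servo_line(*pose(y,b,D),vel=.1); st("at")
c=viewer.get_calibration("wrist"); im=viewer.get_image("wrist")
cv2.imwrite("pics/w3.png",cv2.resize(im[:,:,::-1],(800,600)))
effector.close(5); st("closed")
print(manip.current_q().round(2), manip.current_tool_pos()-pose(y,b,D)[0])
E
```

```text
pre t3.34 gap 0.0920 gf 0.0 F [-0.9 -0.1  0.1] M [0.01 0.24 0.04]
at t4.09 gap 0.0918 gf 0.0 F [ 1.  -0.1 -0.6] M [ 0.05  0.33 -0.02]
closed t5.12 gap 0.0303 gf 5.0 F [-1.1 -1.7 -0.2] M [-0.31  0.33 -0.02]
[-0.41  0.11  0.39  2.25 -0.06  0.52  1.63] [ 2.70189371e-05 -2.48448446e-04  5.89327573e-06]
```

View pics/w3.png

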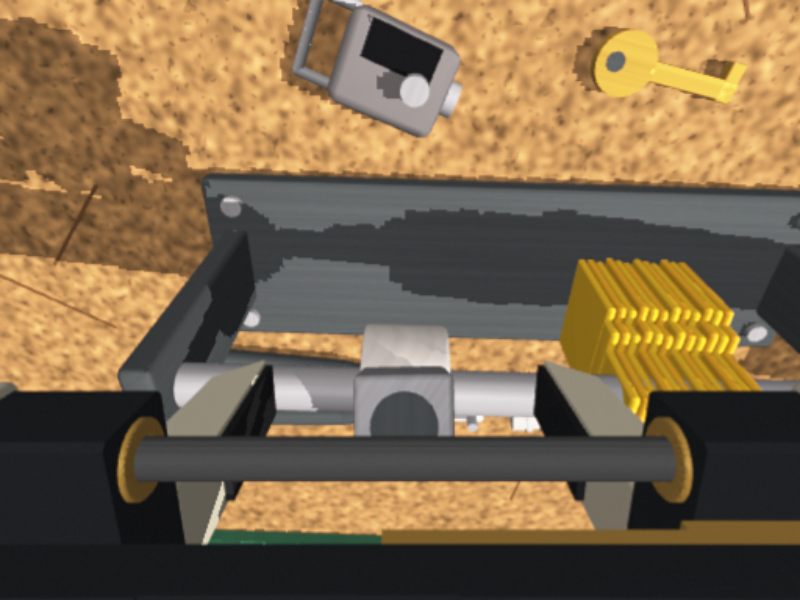

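The jaws are centred: head between them at about (404,400), gap 30.3 mm and low side force. I'll grip and turn in arcs.

```bash
cat >> u.py <<'E'
def arc(y,b0,b1,step=.17,q=True,**k):
    n=int(np.ceil(abs(b1-b0)/step))
    for b in np.linspace(b0,b1,n+1)[1:]:
        manip.move_pose(*pose(y,b,D,**k))
        F=manip.current_force()
        if q and np.linalg.norm(F)>25: st("HIGH %.2f"%b); return b
    return b1
E
python3 - <<'E'
from u import *
y=-.0627;b=.027
effector.close(25); st("grip")
b1=arc(y,b,.4); st(b1); b1=arc(y,b1,.87); st(b1); print(manip.current_q().round(2))
E
```

```text
grip t5.34 gap 0.0301 gf 25.0 F [-1.  -2.7  0.1] M [-0.57  0.27  0.06]
0.4 t6.09 gap 0.0301 gf 25.0 F [ 1.7 -4.6  1.2] M [-1.08 -0.03 -0.21]
0.87 t6.88 gap 0.0294 gf 25.0 F [ 4.5 -5.5 -1.1] M [-0.88 -0.47 -0.02]
[-0.64  0.11  0.38  2.33  0.68  0.51  1.53]
```

```bash
python3 - <<'E'
from u import *
y=-.0627
effector.open_jaws(); st("open")
arc(y,.87,-.70,step=.4); st("back"); 
effector.close(5); st("c5"); effector.close(25); st("c25")
b1=arc(y,-.70,.0); st(b1); b1=arc(y,b1,.65); st(b1); print(manip.current_q().round(2))
im=viewer.get_image("scene"); crop(im,195,115,120,135,4.4,"pics/s2.png")
E
```

```text
open t7.97 gap 0.0916 gf 0.0 F [-0.   0.1 -0.7] M [ 0.36  0.5  -0.01]
back t9.66 gap 0.0918 gf 0.0 F [0.1 0.3 0.7] M [-0.29  0.36 -0.01]
c5 t10.64 gap 0.0301 gf 5.0 F [1.3 1.8 0.9] M [-0.06  0.26 -0.04]
c25 t10.86 gap 0.0299 gf 25.0 F [0.4 1.7 1.1] M [ 0.11  0.18 -0.01]
0.0 t12.11 gap 0.0296 gf 25.0 F [1.4 0.4 1.6] M [-0.24  0.03  0.04]
0.65 t13.16 gap 0.0299 gf 25.0 F [3.  0.6 0.5] M [-0.06 -0.31  0.18]
[-0.59  0.11  0.39  2.3   0.48  0.51  1.56]
```

View pics/s2.png

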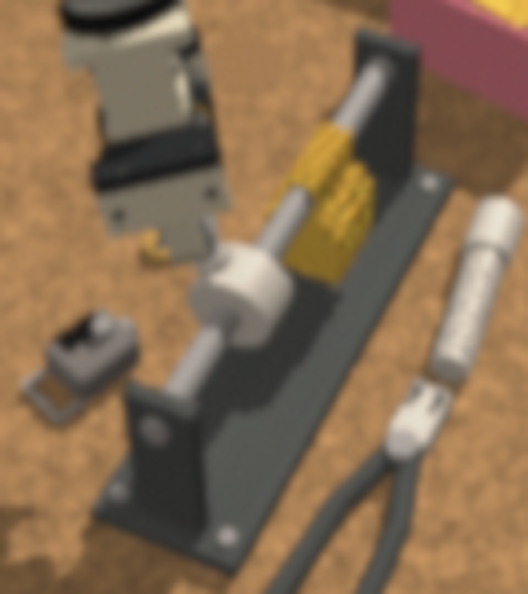

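The screw is at about 2.2 rad and the collar hasn't moved. I'll regrip slightly further out so the fingers clear the pack, then slide with force monitoring.

```bash
python3 - <<'E'
from u import *
y=-.0627;b=.65;u=RS.apply([0,1,0]); d=.010
effector.open_jaws(); manip.servo_line(*pose(y,b,D,d=d),vel=.05); effector.close(25); st("regrip")
f0=manip.current_force()@u
for yy in (y+.01,y+.03,y+.05,y+.058,y+.061,y+.063):
    manip.servo_line(*pose(yy,b,D,d=d),vel=.04); f=manip.current_force()@u; print(round(yy,4),"fy %.1f"%f)
    if f<f0-8: break
st(); print(f0,manip.current_tool_pos()-pose(yy,b,D,d=d)[0])
im=viewer.get_image("wrist"); cv2.imwrite("pics/w4.png",cv2.resize(im[:,:,::-1],(800,600)))
E
```

```text
regrip t15.57 gap 0.0297 gf 25.0 F [-0.1 -0.8  0.9] M [ 0.33  0.37 -0.12]
-0.0527 fy 2.6
-0.0327 fy 1.3
-0.0127 fy 1.1
-0.0047 fy 0.4
-0.0017 fy -0.8
0.0003 fy -1.2
 t18.12 gap 0.0298 gf 25.0 F [ 5.7 -1.1 -5.9] M [ 0.37 -0.24  0.13]
-0.7687346407901268 [ 1.50602431e-04 -2.63490665e-04  3.43265691e-05]
```

View pics/w4.png

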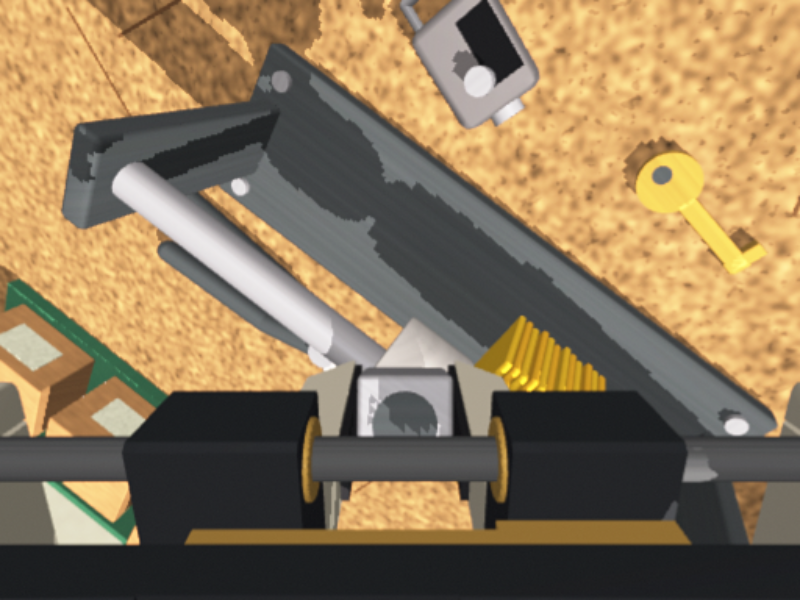

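The collar travels with the head (between the jaws at about (405,400)) and the pack is just ahead. I'll make fine steps to contact.

```bash
python3 - <<'E'
from u import *
b=.65;u=RS.apply([0,1,0]); d=.010; yy=.0003; L=[]
def fy():
    return np.mean([(manip.sleep(.01),manip.current_force()@u)[1] for _ in range(4)])
while yy<.0145:
    yy+=.0006; manip.servo_line(*pose(yy,b,D,d=d),vel=.02); f=fy(); L.append((round(yy*1e3,1),round(f,1)))
    if f<-7: break
print(L); st(); print((manip.current_tool_pos()-pose(yy,b,D,d=d)[0])@u)
E
```

```text
[(0.9, np.float64(-1.2)), (1.5, np.float64(-1.1)), (2.1, np.float64(-2.1)), (2.7, np.float64(-1.9)), (3.3, np.float64(-1.7)), (3.9, np.float64(-1.6)), (4.5, np.float64(-1.8)), (5.1, np.float64(-1.3)), (5.7, np.float64(-2.0)), (6.3, np.float64(-1.8)), (6.9, np.float64(-1.7)), (7.5, np.float64(-1.7)), (8.1, np.float64(-1.8)), (8.7, np.float64(-2.3)), (9.3, np.float64(-1.5)), (9.9, np.float64(-1.6)), (10.5, np.float64(-1.5)), (11.1, np.float64(-1.8)), (11.7, np.float64(-2.1)), (12.3, np.float64(-1.8)), (12.9, np.float64(-2.5)), (13.5, np.float64(-3.4)), (14.1, np.float64(-5.5)), (14.7, np.float64(-6.5))]
 t24.98 gap 0.0295 gf 25.0 F [ 6.9 -6.4 -6.3] M [-0.63 -0.68 -0.1 ]
-0.0025937844279465974
```

Contact shows as force building from about 13 mm with roughly 4 N of press, which agrees with the wrist view. Now I'll relax to a light press and tighten.

```bash
python3 - <<'E'
from u import *
u=RS.apply([0,1,0]); d=.010; y=.0130
manip.servo_line(*pose(y,.65,D,d=d),vel=.02); st("relax"); print((manip.current_tool_pos()-pose(y,.65,D,d=d)[0])@u)
for a,b in ((.65,.2),(.2,-.25),(-.25,-.70)):
    arc(y,a,b,d=d); st(b); print((manip.current_tool_pos()-pose(y,b,D,d=d)[0])@u)
E
```

```text
relax t25.23 gap 0.0297 gf 25.0 F [ 6.5 -3.1 -6.9] M [ 0.02 -0.48 -0.03]
-0.000989586755621391
0.2 t25.98 gap 0.0300 gf 25.0 F [ 2.7 -5.3 -2.6] M [-0.78 -0.27 -0.4 ]
-0.0004115159269276928
-0.25 t26.73 gap 0.0295 gf 25.0 F [ 1.  -3.2 -0.5] M [-0.81 -0.01 -0.46]
0.0002752904489271131
-0.7 t27.50 gap 0.0298 gf 25.0 F [0.9 0.3 2.4] M [-0.16 -0.07 -0.23]
0.000816886710045011
```

```bash
python3 - <<'E'
from u import *
u=RS.apply([0,1,0]); d=.010; y=.0130
effector.open_jaws(); st("open")
arc(y,-.70,.87,step=.4,d=d); st("swung")
effector.close(5); st("c5"); effector.close(30); st("c30")
print((manip.current_tool_pos()-pose(y,.87,D,d=d)[0])@u)
def yaw(): 
    n=R0.inv().apply(R.from_quat(manip.current_tcp_rot()).apply([0,1,0])); return np.arctan2(-n[0],n[1])
for a,b in ((.87,.45),(.45,.15),(.15,.03),(.03,-.05),(-.05,-.12)):
    arc(y,a,b,d=d); st("%.2f actual %.3f"%(b,yaw()))
im=viewer.get_image("wrist"); cv2.imwrite("pics/w5.png",cv2.resize(im[:,:,::-1],(800,600)))
E
```

```text
open t28.59 gap 0.0917 gf 0.0 F [ 0.7  0.4 -0.6] M [-0.3   0.38  0.03]
swung t30.18 gap 0.0916 gf 0.0 F [-1.4  0.   0.2] M [ 0.32  0.49 -0.01]
c5 t31.18 gap 0.0301 gf 5.0 F [ 2.6 -1.9  2.2] M [-0.26 -0.11  0.04]
c30 t31.39 gap 0.0295 gf 30.0 F [ 2.7 -4.9  2.2] M [-0.68 -0.4   0.01]
-0.00042799718525098605
0.45 actual 0.455 t32.14 gap 0.0297 gf 30.0 F [ 0.4 -4.6  6.2] M [-0.82 -0.35 -0.46]
0.15 actual 0.157 t32.64 gap 0.0298 gf 30.0 F [-0.5 -4.4  7.5] M [-0.87 -0.19 -0.45]
0.03 actual 0.037 t32.89 gap 0.0296 gf 30.0 F [-0.5 -4.   8.9] M [-0.88 -0.15 -0.45]
-0.05 actual -0.040 t33.14 gap 0.0302 gf 30.1 F [-0.2 -5.4  8.6] M [-1.55 -0.04  0.09]
-0.12 actual -0.109 t33.39 gap 0.0312 gf 30.3 F [-1.2 -5.2  8.2] M [-1.73  0.16  0.2 ]
```

The stop was reached near yaw 0: the moment jumped and the jaws began to slip. I'll release, back off and verify.

```bash
python3 - <<'E'
from u import *
d=.010; y=.0130
arc(y,-.12,.02,d=d); effector.open_jaws(); st("open")
manip.servo_line(*pose(y,.02,D,d=d,back=.10),vel=.12); 
c=viewer.get_calibration("wrist"); im=viewer.get_image("wrist")
print(proj(c,[head(y)])); st()
x,yy=proj(c,[head(y)])[0].astype(int)
crop(im,x-40,yy-50,130,95,6,"pics/w6.png")
E
```

```text
open t34.78 gap 0.0917 gf 0.0 F [0.4 0.3 0.4] M [ 0.03  0.32 -0.  ]
[[258.7292141  204.23466815]]
 t35.82 gap 0.0918 gf 0.0 F [-0.2  0.3  0.8] M [-0.01  0.3  -0.05]
```

View pics/w6.png

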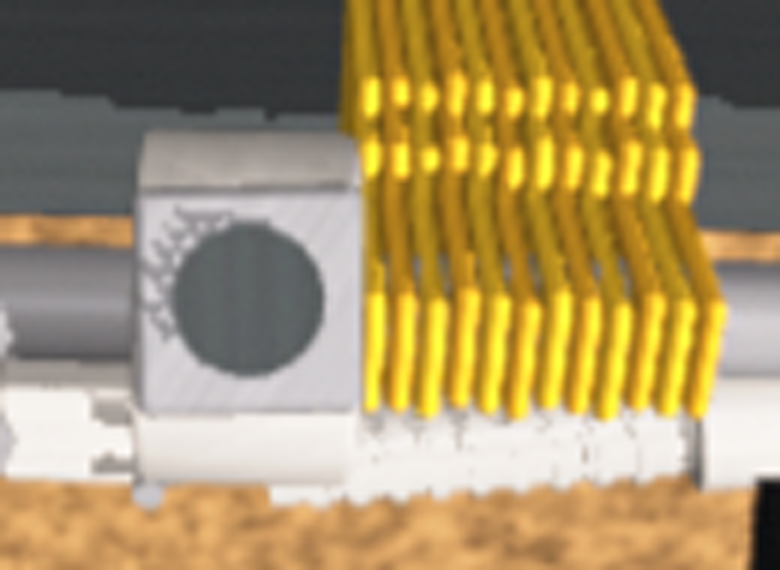

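The collar's edge (x≈360) sits against the first tag (x≈362) with no visible gap. The head is square again, as at the start, and the robot is clear.

```bash
python3 -c "
from bench import manip
print(manip.hand_in(), manip.current_clock())"
```

```text
the job is handed in; nothing more can be done
the job is handed in; nothing more can be done
```

I handed the job in at about 36 s: the set screw was loosened about 2.2 rad, the collar slid until it touched the tags, and the screw was turned back to its stop. The last wrist picture showed no gap and the gripper open and clear; hand-in returned no verdict, and I did not re-measure the pack or bystander positions.

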